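# Load a slotted converter module into a spring-jaw test nest

### The arm

A 7-joint arm with a two-finger parallel gripper is mounted at the origin on a cart in front of the work surface, level with it; the furniture and walls round the work are solid. World frame = base frame: x ahead of the robot, y to its left, z up, the work surface at z = 0. Lengths are in m, angles in rad, forces in N, time in s.
With the tool pointing down it reaches from about 0.425 to 0.925 m from the base axis. Payload 6.8 kg.
Tool frame: the origin (TCP) lies on the centre line of the jaws, within the pads' length; the fingertips stand 14 mm ahead of it and the grasp point (between the pads) lies 5 mm behind it (bot.finger_overhang is the distance from the TCP to the fingertips, in m); z points along the fingers, y is the line along which they close (so a half turn about z gives the same grasp; the last joint's range is limited). The gripper opens to 85 mm and grips with 20 to 120 N. Pads are 22 mm wide; open, the fingers measure 114 mm over their backs; the gripper's body (76 mm by 85 mm) begins 54 mm behind the grasp point. The pads swing forward as they close: fully open they stand 13 mm farther back than shut.
Start: joints at [-1.421, 0.477, 0.022, 1.555, -0.011, 1.109, -0.083], TCP at [0.172, 0.653, 0.245] pointing down, gripper open.
Joint ranges: [-2.96, 2.96], [-0.34, 2.1], [-1.41, 1.46], [0.24, 2.44], [-1.37, 4.51], [0.17, 1.92], [-2.96, 2.96]. Speed limits (rad/s): [2.39, 2.39, 3.14, 3.14, 3.14, 3.14, 3.14].

### API

Orientations are given as a unit quaternion [w, x, y, z].
In Python, from station import bot gives the robot as it stands.
- The arm moves only by the shell command python3 -m inch 'ROWS' [OPENING] [FORCE]. ROWS is JSON, a list of rows, each a list of 4 numbers: the shift along the tool's x, y, z in m, then the turn about the tool's z in degrees. A call has 1 to 12 rows; each row shifts and turns the commanded pose from where the row before left it, along the tool's axes as they then stand; what a row does not reach is not made up. A row lasts 1/10 s, in which the tool goes at most 50 mm and 8.59 degrees, less where a joint would pass 70% of its speed; a pose out of reach is approached as far as the arm can. A call is refused whole if a number of a shift passes 0.05 or a number of a turn 8.59, either way. A call with a gripper value outside its range is refused whole. OPENING is the finger opening in m, from 0 to 0.0854, set as the call begins (- or left out, the last holds). The fingers move at their own pace and stop on an object; FORCE is the grip in N (left out, the last holds). Time passes only in rows, so rows that do not move let the fingers close. It gives the time, the measured TCP pose, the force, the opening and the grip force at its end, in the units of the state.
- bot.get_obs(): the state, without advancing time (a new reading comes with each control period).
- bot.read_camera(name): name is "scene" or "top" or "wrist"; returns a dict with "color" (384x512x3 uint8, red, green, blue), "mtx" (3x3 intrinsics, pixels), "world_from_camera" (4x4, takes a point from camera to world coordinates); the wrist camera has in their place "hand_eye" (4x4, takes a point from camera to tool coordinates, whose origin is the TCP and whose axes are the flange's). Camera axes: x right, y up, looking along -z (the intrinsics and any distortion apply to the point x, -y, -z); pixel columns grow to the right and rows downward; lengths in m; the calibration is good to about 2 mm. The wrist camera is an equidistant fisheye: a pixel r from the principal point sees the ray r / f radians off the axis. A picture is of the moment at which its call begins: read the wrist's pose just before it. There is no depth.
- bot.hand_in(): hands the job in; it is judged then, once.
The state is a dict: "t": time; "q": joint angles; "joint_vel": joint speeds; "joint_torque": joint torques, N m; "eef_pos": TCP position; "tool_rot": TCP orientation; "contact_force": force on the tool from outside, world axes, zero at the start; "torque": the same for the moment, N m; "gripper_width": opening from 0.0 (shut) to 1.0 (fully open); "grasp_force": force on a finger pad.
Only numpy, scipy, OpenCV 4.12 (cv2) and the standard library are available. Lean on these libraries where they do the work, as an engineer would, in place of code of your own. Each camera call takes 0.05 s, during which the arm holds its last target. There are 200 camera calls.

### The job

Load the silver, green-lidded converter module into the test nest. Set it down flat on the nest's white loading deck with its slotted, yellow-marked end towards the orange spring jaw and let go of it; then push it forward from behind with the fingers so that it forces the jaw back, ease the module's tail down behind the step into the pocket while you hold the jaw open, and draw the fingers away so that the jaw clamps it there. It must end flat on the pocket floor, gripped between the jaw and the step; leave the loose things round about where they are.

Things in the scene. Friction and masses are not known exactly. Their poses are not given: they have to be found in the camera images.
- module: silver metal converter module 80 x 40 x 24 mm (its x, y, z), about 0.18 kg, green lid; starts flat on the desk. Origin: centre of its underside. +x end: slotted, a slot 16 mm wide, 12 mm deep along x, centred, open over the full height, between two 12 mm prongs marked yellow on top. -x end (tail): plain flat face with small brass contacts.
- slot_end (a point): on the module, mid height, in the plane of its slotted end face, in the mouth of the slot (40 mm along its +x)
- tail_end (a point): on the module, mid height, centre of its plain tail face (40 mm along its -x)
- nest: test nest, aluminium base 250 x 84 x 10 mm on a fixed plywood riser (276 x 120 mm, x = -116 to 160) whose top is 100 mm above the desk. Origin: on the riser top, on the centre line, under the edge of the step; +x is the loading direction (deck, step, pocket, jaw), z up. All nest sizes are in this frame. Blue spring housing behind the jaw: x = 120 to 142 mm, 47 mm high.
- deck (a point): centre of the white loading deck's top, at x = -47.5, z = 18 mm of the nest. Deck x = -95 to 0. Dark rails on both sides, 48 mm apart inside, 7 mm thick, tops at z = 24 mm, x = -95 to 5. At x = 0 the deck ends in a vertical 8 mm step down to the pocket floor. A pushed module tips nose down into the pocket once its middle passes x = 0.
- seat (a point): where the module's origin is when seated: pocket floor at x = 40, y = 0, z = 10 mm of the nest, axes parallel to the nest's; its tail face is then at the step (x = 0), its top at z = 34 mm. Blue cheeks beside the pocket: 44 mm apart inside, 9 mm thick, tops at z = 32 mm, x = 20 to 100, funnel leads from x = 10.
- jaw (a joint): slide of the orange spring jaw along the nest's +x, in m. 0: at rest, face 66 mm from the step, 3 N of spring force towards the step, rising 0.15 N per mm; end stop at 0.021. Reads 0.014 with a seated module. The tail can drop once it is past the step; 3 to 6 mm past reads 0.017 to 0.020.
- jaw_face (a point): on the jaw: centre of the flat face that presses on the module's prongs, z = 28 mm of the nest. Jaw 40 mm wide, from z = 11.5 to 45.5 mm; a tongue 10 mm wide reaches 10 mm out of the face towards the step over the full height and enters the module's slot. A module put in back to front is stopped by it too early to drop in.
- step (a point): middle of the step's upper edge (x = 0, z = 18 mm of the nest). The dropping tail usually hangs by friction on what pushes it: moving the pusher down while it still pushes draws it down; pressing lightly on the module's top near the tail, once the jaw clamps it, also seats it.
- capacitor: dark blue can capacitor standing upright, 35 mm diameter, 56 mm tall; origin: centre of its underside. Bystander, loose.
- relay: small clear-cased plug relay, 21 x 28 x 38 mm (x, y, z), upright; origin: centre of its underside. Bystander, loose.
- grey_plug: grey mains plug lying on its side, 37 x 72 x 37 mm; origin: centre of its underside. Bystander, loose.

How it is judged:
By the outcome, as a careful person would: the job done as asked, in the order asked, and still so for the second after the job is handed in, with the robot touching nothing.
It also fails if it takes over 58 s, if anything falls off the work surface, if the arm or the gripper's body presses on something with over 40 N, if the wrist force passes 120 N, or if a joint passes its speed limit or range.

## Working session

There is one attempt and no reset: what is moved stays moved. The work goes in short steps, Python scripts to look and compute and a shell command to move; the robot and the scene stay as the last step left them, time stands still between calls to the robot, and variables do not carry over. Pictures are saved under pics/ and viewed, at most 10 in all, crops included, and the job is handed in when it is done.

```bash
ls; mkdir -p pics; python3 - <<'E'
from station import bot
import cv2,numpy as np
o=bot.get_obs();print({k:np.round(v,3) for k,v in o.items()})
ims=[]
for n in("scene","top","wrist"):
    c=bot.read_camera(n);im=c["color"][:,:,::-1];cv2.imwrite(f"pics/{n}0.png",im)
    np.savez(f"{n}.npz",**c)
    print(n,np.round(c["mtx"],1).tolist(),np.round(c.get("world_from_camera",c.get("hand_eye")),3).tolist())
E
```

```text
pics
{'t': np.float64(0.0), 'q': array([-1.421,  0.478,  0.022,  1.556, -0.011,  1.109, -0.083]), 'joint_vel': array([ 0.   , -0.001,  0.   ,  0.002, -0.001, -0.002, -0.   ]), 'joint_torque': array([-0.0000e+00, -5.9646e+01,  1.6080e+00, -2.8120e+01,  1.2000e-02,
        9.0000e-03,  0.0000e+00]), 'eef_pos': array([0.172, 0.652, 0.244]), 'tool_rot': array([-0.   ,  0.129,  0.992, -0.001]), 'contact_force': array([-0.108, -0.581, -0.746]), 'torque': array([-0.031, -0.001, -0.034]), 'grasp_force': np.float64(0.0), 'gripper_width': np.float64(1.004)}
scene [[404.2, 0.0, 261.7], [0.0, 404.2, 188.3], [0.0, 0.0, 1.0]] [[-0.867, 0.361, -0.343, 0.031], [-0.498, -0.625, 0.602, 0.891], [0.003, 0.693, 0.721, 1.079], [0.0, 0.0, 0.0, 1.0]]
top [[423.2, 0.0, 251.0], [0.0, 423.2, 193.2], [0.0, 0.0, 1.0]] [[-0.021, 0.998, -0.056, 0.4], [-1.0, -0.021, 0.008, 0.095], [0.006, 0.056, 0.998, 1.631], [0.0, 0.0, 0.0, 1.0]]
wrist [[297.3, 0.0, 253.7], [0.0, 297.3, 197.0], [0.0, 0.0, 1.0]] [[-0.0, 0.952, 0.306, 0.078], [1.0, 0.0, 0.0, -0.0], [0.0, 0.306, -0.952, -0.129], [0.0, 0.0, 0.0, 1.0]]
```

View pics/scene0.png

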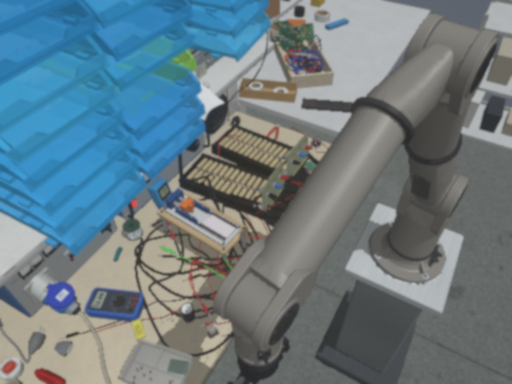

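View pics/top0.png

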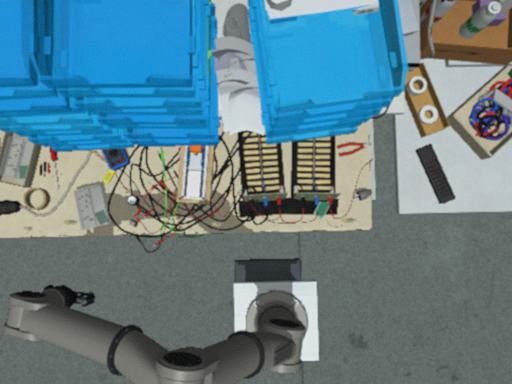

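The scene view shows the nest at about (205,220), with its orange jaw at (188,204). In the top view the nest runs from (197,200) to its jaw at (197,148), pointing away from the robot. The module isn't obvious yet, so I'll enlarge.

```bash
python3 - <<'E'
import cv2,numpy as np
t=cv2.imread("pics/top0.png");s=cv2.imread("pics/scene0.png");w=cv2.imread("pics/wrist0.png")
a=cv2.resize(t[125:250,0:400],(800,250),interpolation=cv2.INTER_CUBIC)
b=cv2.resize(s[100:384,60:340],(400,350),interpolation=cv2.INTER_CUBIC)
c=cv2.resize(w,(400,300));c=np.vstack([c,np.zeros((50,400,3),np.uint8)])
cv2.imwrite("pics/m1.png",np.vstack([a,np.hstack([b,c])]))
E
```

```text
(no output)
```

View pics/m1.png

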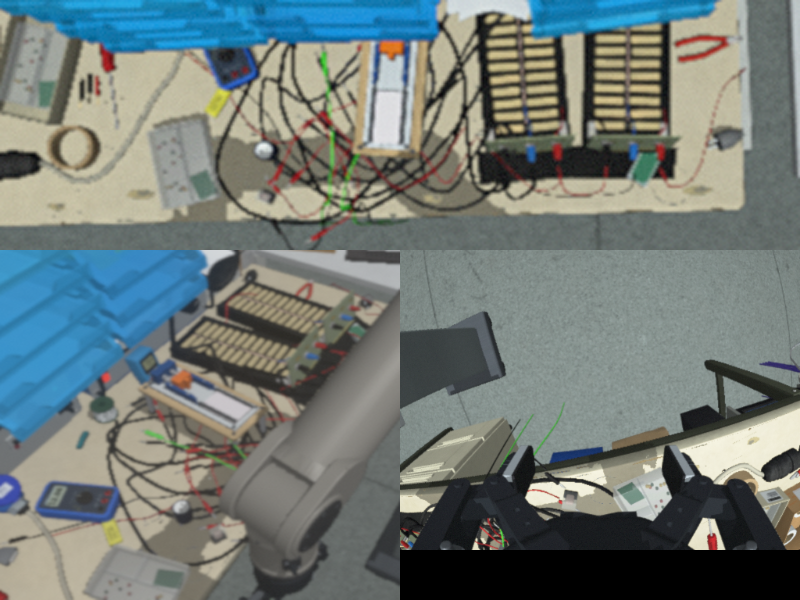

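The enlarged view (top crop, 2x) shows the capacitor near (265,150), the relay at (268,197), and the grey plug at (722,138). There's a green rectangular thing at (645,165), which may be the module. I'll convert these to world positions.

```bash
cat > h.py <<'E'
import numpy as np,cv2
from scipy.spatial.transform import Rotation as R
def ray(c,u,v,eef=None,quat=None):
    K=c["mtx"];x=(u-K[0,2])/K[0,0];y=(v-K[1,2])/K[1,1]
    if "hand_eye" in c:
        r=np.hypot(x,y);s=np.sin(r)/r if r>1e-9 else 1
        d=np.array([x*s,-y*s,-np.cos(r)])
        T=np.eye(4);T[:3,:3]=R.from_quat(np.roll(quat,-1)).as_matrix();T[:3,3]=eef;T=T@c["hand_eye"]
    else: d=np.array([x,-y,-1]);T=c["world_from_camera"]
    return T[:3,3],T[:3,:3]@d
def at(c,u,v,z,*a):
    p,d=ray(c,u,v,*a);return p+d*(z-p[2])/d[2]
def proj(c,P,eef=None,quat=None):
    P=np.atleast_2d(P)
    if "hand_eye" in c:
        T=np.eye(4);T[:3,:3]=R.from_quat(np.roll(quat,-1)).as_matrix();T[:3,3]=eef;T=T@c["hand_eye"]
    else:T=c["world_from_camera"]
    q=(P-T[:3,3])@T[:3,:3]
    K=c["mtx"];x,y,z=q[:,0],-q[:,1],-q[:,2]
    if "hand_eye" in c:
        r=np.hypot(x,y);k=np.arctan2(r,z)/np.maximum(r,1e-9)
    else:k=1/z
    return np.c_[K[0,2]+K[0,0]*x*k,K[1,2]+K[1,1]*y*k]
E
python3 - <<'E'
from h import *
c=dict(np.load("top.npz"))
for n,u,v,z in[("green",645,165,.024),("green",645,165,.1),("barL",480,165,0),("barR",675,165,0),("desk edge",500,212,0),("deckfront",388,145,.118),("jaw",390,48,.14),("riser near L",358,152,.1),("riser near R",415,152,.1),("cap",265,150,.05),("relay",268,197,.03)]:
    print(n,at(c,u/2,125+v/2,z).round(3))
E
```

```text
green [ 0.43  -0.188  0.024]
green [ 0.429 -0.174  0.1  ]
barL [0.437 0.126 0.   ]
barR [ 0.429 -0.25   0.   ]
desk edge [0.346 0.09  0.   ]
deckfront [0.474 0.288 0.118]
jaw [0.645 0.279 0.14 ]
riser near L [0.463 0.344 0.1  ]
riser near R [0.461 0.241 0.1  ]
cap [0.473 0.526 0.05 ]
relay [0.385 0.526 0.03 ]
```

```bash
python3 - <<'E'
from h import *
t=cv2.imread("pics/top0.png");s=cv2.imread("pics/scene0.png");w=cv2.imread("pics/wrist0.png")
r=lambda i:cv2.resize(i,(400,300),interpolation=cv2.INTER_CUBIC)
cv2.imwrite("pics/m2.png",np.vstack([np.hstack([r(t[180:228,290:354]),r(s[225:285,85:165])]),np.hstack([r(s[120:225,230:370]),r(t[165:240,105:205])])]))
c=dict(np.load("scene.npz"));print(at(c,118,254,.0))
print(proj(c,[[.43,-.188,.024],[.43,-.174,.1]]))
E
```

```text
[0.79701304 0.47299235 0.        ]
[[310.76836715 165.55537922]
 [311.01911139 152.62793971]]
```

View pics/m2.png

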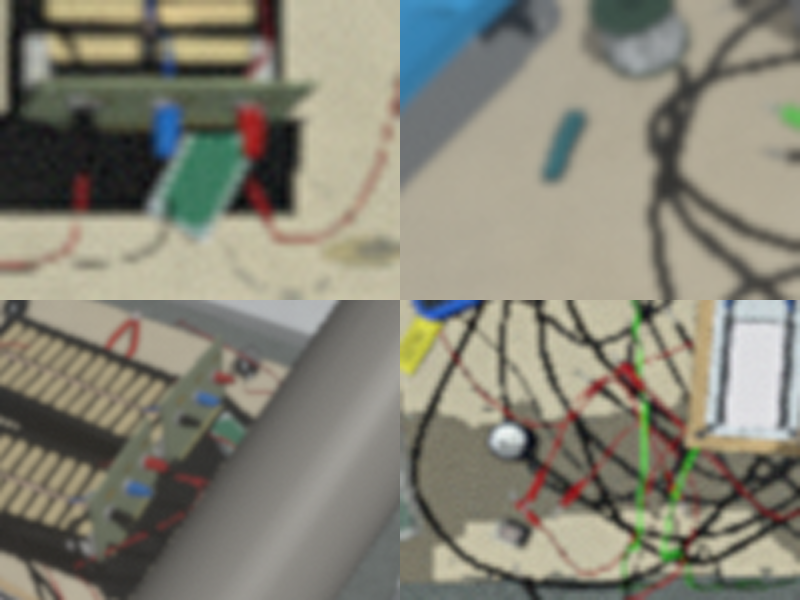

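The green-topped block sits near world (0.43,-0.19), yawed about -30°. It's partly behind the panel's connectors, so I'll move the wrist camera over it.

```bash
python3 -m inch '[[-0.035,-0.0254,-0.01,0],[-0.035,-0.0254,-0.01,0],[-0.035,-0.0254,-0.01,0],[-0.035,-0.0254,-0.01,0],[-0.035,-0.0254,-0.01,0],[-0.035,-0.0254,-0.01,0],[-0.035,-0.0254,-0.01,0],[-0.035,-0.0254,-0.01,0],[-0.035,-0.0254,-0.01,0]]'; python3 -m inch '[[-0.0143,-0.0433,0,0],[-0.0143,-0.0433,0,0],[-0.0143,-0.0433,0,0],[-0.0143,-0.0433,0,0],[-0.0143,-0.0433,0,0],[-0.0143,-0.0433,0,0],[-0.0143,-0.0433,0,0],[-0.0143,-0.0433,0,0],[-0.0143,-0.0433,0,0],[-0.0143,-0.0433,0,0],[-0.0143,-0.0433,0,0],[0,0,0,0]]'
cat > snap.py <<'E'
import sys;from h import *;from station import bot
def snap(tag,cams):
    o=bot.get_obs();out=[]
    for n in cams:
        c=bot.read_camera(n);c["eef"]=o["eef_pos"];c["quat"]=o["tool_rot"]
        np.savez(f"{n}_{tag}.npz",**c);cv2.imwrite(f"pics/{n}_{tag}.png",c["color"][:,:,::-1]);out.append(c)
    print(o["t"],o["eef_pos"].round(4),o["tool_rot"].round(4),o["q"].round(2),o["contact_force"].round(1))
snap(sys.argv[1],sys.argv[2:])
E
python3 snap.py a wrist scene
python3 - <<'E'
import cv2,numpy as np
a=cv2.imread("pics/wrist_a.png");b=cv2.imread("pics/scene_a.png")
cv2.imwrite("pics/m3.png",cv2.resize(a,(800,600),interpolation=cv2.INTER_CUBIC))
E
```

```text
t: 1.05
eef_pos: [0.4192, 0.3496, 0.3356]
tool_rot: [-0.0, 0.129, 0.992, -0.0]
contact_force: [-0.1, 0.1, -0.4]
gripper_width: 1.004
grasp_force: 0.0
t: 2.25
eef_pos: [0.448, -0.1557, 0.3357]
tool_rot: [0.0, 0.133, 0.991, -0.001]
contact_force: [-0.1, 0.2, 0.7]
gripper_width: 1.005
grasp_force: 0.0
2.25 [ 0.448  -0.1557  0.3357] [ 5.000e-04  1.334e-01  9.911e-01 -1.000e-03] [-0.43  0.04  0.67  1.93 -0.02  1.18  1.55] [-0.1  0.2  0.7]
```

View pics/m3.png

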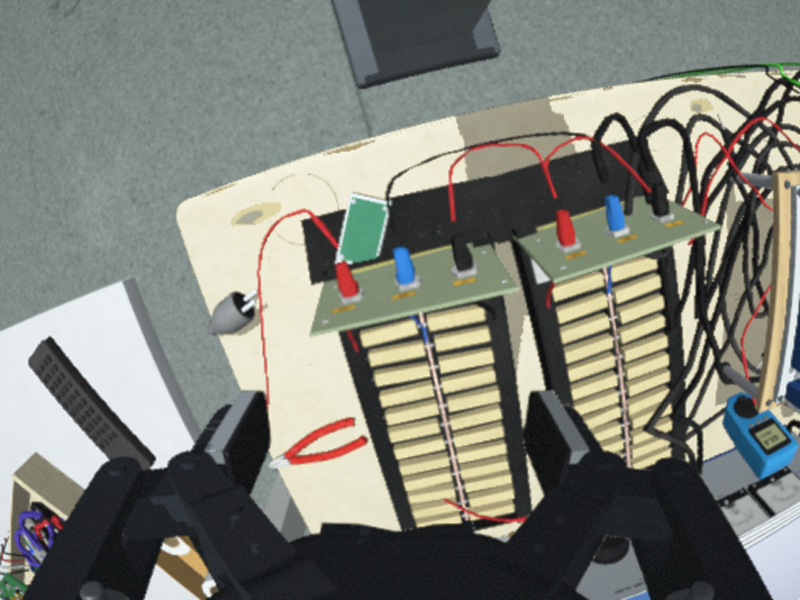

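The wrist view shows the module's green lid at (363,228), with corners at about (352,194), (389,207), (380,264) and (338,262). The panel and its red plug hide its +x end. The grey plug is at (235,312). I'll measure it and take a closer look.

```bash
python3 - <<'E'
from h import *
c=dict(np.load("wrist_a.npz"));e=(c["eef"],c["quat"])
for u,v in[(352,194),(389,207),(380,264),(338,262)]: print(at(c,u*.64,v*.64,.024,*e).round(4))
print("panel edge",[at(c,u*.64,v*.64,z,*e).round(3) for u,v in((325,283),(312,333),(497,243)) for z in(.0,.05,.1)])
im=cv2.imread("pics/wrist_a.png")[100:200,170:305];cv2.imwrite("pics/m4.png",cv2.resize(im,None,fx=5.9,fy=5.9,interpolation=cv2.INTER_CUBIC))
print(proj(dict(np.load("scene_a.npz")),[[.43,-.188,.024]]))
E
```

```text
[ 0.3893 -0.1842  0.024 ]
[ 0.4108 -0.1539  0.024 ]
[ 0.4619 -0.1772  0.024 ]
[ 0.449  -0.2161  0.024 ]
panel edge [array([ 0.471, -0.24 ,  0.   ]), array([ 0.46 , -0.229,  0.05 ]), array([ 0.45 , -0.218,  0.1  ]), array([ 0.52 , -0.271,  0.   ]), array([ 0.504, -0.257,  0.05 ]), array([ 0.488, -0.242,  0.1  ]), array([ 0.476, -0.058,  0.   ]), array([ 0.465, -0.066,  0.05 ]), array([ 0.454, -0.074,  0.1  ])]
[[310.76836715 165.55537922]]
```

View pics/m4.png

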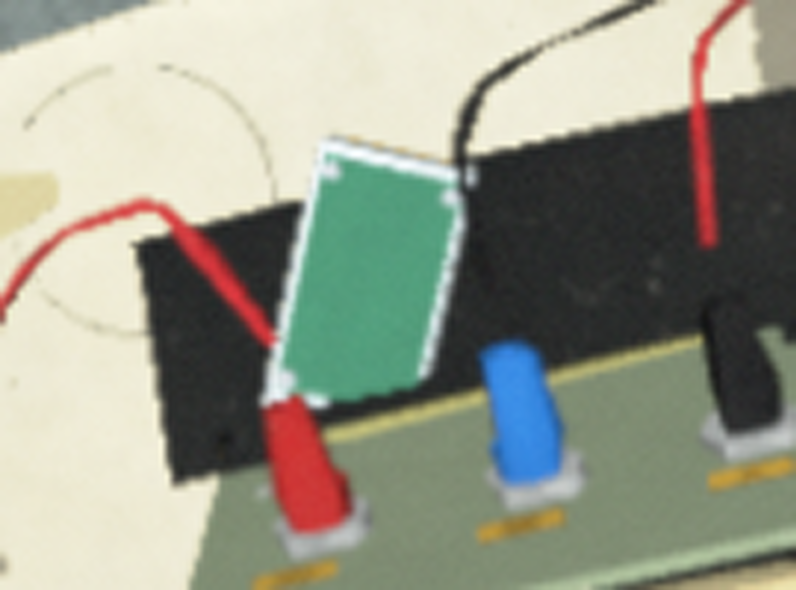

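The closer view shows a green lid with a white rim and brass hints at the near (top) end, so the tail faces the robot. The prong end is hidden below the red plug at (300,450). I'll triangulate the panel and plugs to know the clearance.

```bash
python3 - <<'E'
from h import *
w=dict(np.load("wrist_a.npz"));t=dict(np.load("top.npz"))
def tri(n,a,b):
    p,d=ray(w,*a,w["eef"],w["quat"]);q,e=ray(t,*b);d/=np.linalg.norm(d);e/=np.linalg.norm(e)
    s=np.linalg.lstsq(np.c_[d,-e],q-p,rcond=None)[0];A=p+d*s[0];B=q+e*s[1];print(n,((A+B)/2).round(3),"gap",np.linalg.norm(A-B).round(3))
m4=lambda u,v:(170+u/5.9,100+v/5.9);m2=lambda u,v:(290+u/6.25,180+v/6.25)
tri("near corner",m4(222,475),m2(290,118))
tri("far corner",(199.7,213),m2(312,85))
tri("red tip",m4(285,410),m2(255,158))
tri("blue tip",m4(510,350),m2(168,155))
tri("black tip",m4(725,310),m2(82,122))
tri("module tail L",m4(328,138),m2(207,238))
tri("module tail R",m4(465,175),m2(155,210))
E
```

```text
near corner [ 0.462 -0.236  0.037] gap 0.007
far corner [ 0.476 -0.231  0.138] gap 0.0
red tip [ 0.436 -0.199  0.118] gap 0.004
blue tip [ 0.438 -0.151  0.11 ] gap 0.003
black tip [ 0.455 -0.106  0.064] gap 0.014
module tail L [ 0.389 -0.18   0.068] gap 0.004
module tail R [ 0.406 -0.153  0.048] gap 0.003
```

Triangulation puts the panel near-vertical at x≈0.46–0.476, with plugs reaching to x≈0.437 at z≈0.11, which leaves little gripper clearance. I'll check it from the scene camera.

```bash
python3 - <<'E'
import cv2
im=cv2.imread("pics/scene_a.png")[120:195,255:355];cv2.imwrite("pics/m5.png",cv2.resize(im,(800,600),interpolation=cv2.INTER_CUBIC))
E
```

```text
(no output)
```

View pics/m5.png

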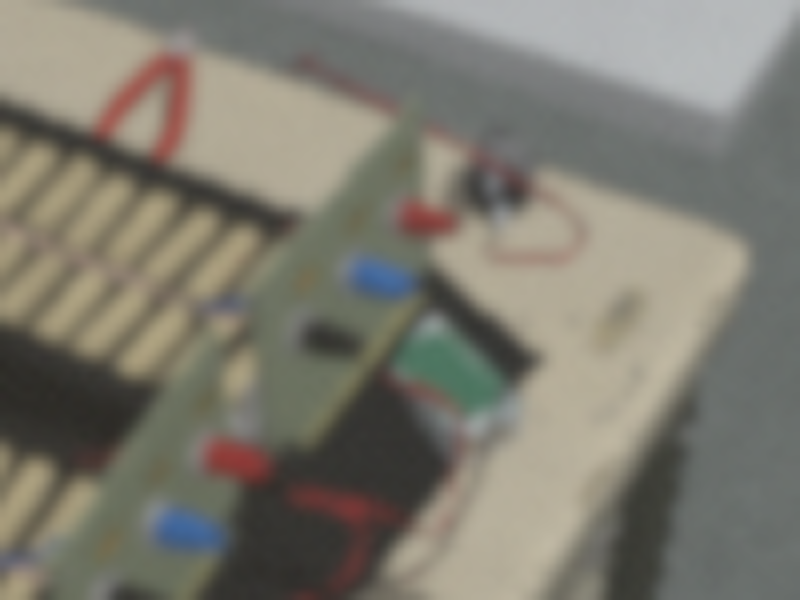

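The scene crop shows the lid with its tail at (490,410). The panel stands vertically behind it and the plugs stick out at (455,222) and (412,288). I'll triangulate across all three cameras.

```bash
python3 - <<'E'
from h import *
from scipy.optimize import least_squares
w=dict(np.load("wrist_a.npz"));t=dict(np.load("top.npz"));s=dict(np.load("scene_a.npz"))
m4=lambda u,v:(170+u/5.9,100+v/5.9);m2=lambda u,v:(290+u/6.25,180+v/6.25);m5=lambda u,v:(255+u/8,120+v/8)
def tri(n,a,b,c):
    L=[(ray(w,*a,w["eef"],w["quat"])),ray(s,*c)]+([ray(t,*b)] if b else [])
    A=np.zeros((3,3));B=np.zeros(3)
    for p,d in L:
        d=d/np.linalg.norm(d);M=np.eye(3)-np.outer(d,d);A+=M;B+=M@p
    X=np.linalg.solve(A,B);print(n,X.round(3),"res",[np.linalg.norm(np.cross(X-p,d/np.linalg.norm(d))).round(4) for p,d in L])
tri("red tip",m4(285,400),m2(255,158),m5(455,222))
tri("blue tip",m4(510,345),m2(168,155),m5(412,290))
tri("far(top) corner",(199.7,213),m2(312,85),m5(412,100))
tri("near corner",m4(222,475),None,m5(430,270))
tri("tail L",m4(328,138),m2(207,238),m5(518,400))
tri("tail R",m4(465,175),m2(155,210),m5(465,425))
tri("lid far L",m4(270,400),None,m5(435,315))
tri("lid far R",m4(425,380),None,m5(392,365))
E
```

```text
red tip [ 0.437 -0.202  0.099] res [np.float64(0.0022), np.float64(0.0019), np.float64(0.003)]
blue tip [ 0.439 -0.153  0.095] res [np.float64(0.0021), np.float64(0.0008), np.float64(0.0022)]
far(top) corner [ 0.477 -0.231  0.135] res [np.float64(0.0005), np.float64(0.0015), np.float64(0.0011)]
near corner [ 0.461 -0.232  0.037] res [np.float64(0.0006), np.float64(0.0006)]
tail L [ 0.39  -0.186  0.021] res [np.float64(0.0028), np.float64(0.0014), np.float64(0.003)]
tail R [ 0.407 -0.156  0.023] res [np.float64(0.0025), np.float64(0.0015), np.float64(0.0025)]
lid far L [ 0.449 -0.217  0.025] res [np.float64(0.0003), np.float64(0.0003)]
lid far R [ 0.454 -0.177  0.021] res [np.float64(0.0009), np.float64(0.0009)]
```

```bash
python3 -m inch '[[0.0167,-0.0148,0.02,0],[0.0167,-0.0148,0.02,0],[0.0167,-0.0148,0.02,0],[0,0,0.025,6.4],[0,0,0.025,6.4],[0,0,0,0],[0,0,0,0]]' 0.0854 40
cat > st.py <<'E'
from h import *;from station import bot
def st():
    o=bot.get_obs();M=R.from_quat(np.roll(o["tool_rot"],-1)).as_matrix();a=-M[:,0]
    print("t",o["t"].round(2),"p",o["eef_pos"].round(4),"yaw",np.degrees(np.arctan2(a[1],a[0])).round(1),"tilt",np.degrees(np.arccos(-M[2,2])).round(1),"q",o["q"].round(2),"F",o["contact_force"].round(1),"w",o["gripper_width"].round(3),"g",o["grasp_force"].round(1))
    return o,M
def loc(target):
    o,M=st();print("local shift",(M.T@(np.array(target)-o["eef_pos"])).round(4))
E
python3 -c "
from st import *
loc([.388,-.1855,.13]);print(bot.finger_overhang)"
```

```text
t: 3.05
eef_pos: [0.3895, -0.1785, 0.2255]
tool_rot: [-0.001, 0.236, 0.972, -0.0]
contact_force: [0.8, -0.3, -0.3]
gripper_width: 1.0
grasp_force: 0.0Traceback (most recent call last):
  File "<string>", line 3, in <module>
    loc([.388,-.1855,.13]);print(bot.finger_overhang)
    ~~~^^^^^^^^^^^^^^^^^^^
  File "st.py", line 7, in loc
    o,M=st();print("local shift",(M.T@(np.array(target)-o["eef_pos"])).round(4))
        ~~^^
  File "st.py", line 4, in st
    print("t",o["t"].round(2),"p",o["eef_pos"].round(4),"yaw",np.degrees(np.arctan2(a[1],a[0])).round(1),"tilt",np.degrees(np.arccos(-M[2,2])).round(1),"q",o["q"].round(2),"F",o["contact_force"].round(1),"w",o["gripper_width"].round(3),"g",o["grasp_force"].round(1))
              ^^^^^^^^^^^^
AttributeError: 'float' object has no attribute 'round'
```

```bash
sed -i 's/"t",o\["t"\].round(2)/"t",round(float(o["t"]),2)/; s/o\["gripper_width"\].round(3)/round(float(o["gripper_width"]),3)/; s/o\["grasp_force"\].round(1)/round(float(o["grasp_force"]),1)/' st.py
python3 -m inch '[[-0.002,-0.007,0.03,0.6],[0,0,0.04,0],[0,0,0.04,0],[0,0,0.03,0],[0,0,0,0],[0,0,0,0]]'
python3 snap.py b wrist
python3 -c "
from st import *
loc([.388,-.1855,.02]);print(bot.finger_overhang)
c=dict(np.load('wrist_b.npz'))
for P in [[.39,-.186,.024],[.407,-.156,.024]]: print(proj(c,P,c['eef'],c['quat']))
cv2.imwrite('pics/m6.png',cv2.resize(c['color'][:,:,::-1],(800,600),interpolation=cv2.INTER_CUBIC))"
```

```text
t: 3.65
eef_pos: [0.3889, -0.1866, 0.0864]
tool_rot: [0.0, 0.242, 0.97, 0.0]
contact_force: [0.5, 0.4, 0.4]
gripper_width: 0.998
grasp_force: 0.0
3.65 [ 0.3889 -0.1866  0.0864] [4.000e-04 2.424e-01 9.702e-01 2.000e-04] [-0.19  0.38  0.59  2.28 -0.4   0.57  1.79] [0.5 0.4 0.4]
t 3.7 p [ 0.3894 -0.1868  0.087 ] yaw -28.1 tilt 0.2 q [-0.19  0.38  0.59  2.28 -0.4   0.57  1.79] F [0.3 0.1 0.5] w 1.002 g 0.0
local shift [0.002  0.0004 0.067 ]
0.014
[[255.80301847 220.97499571]]
[[304.86666095 221.88548486]]
```

View pics/m6.png

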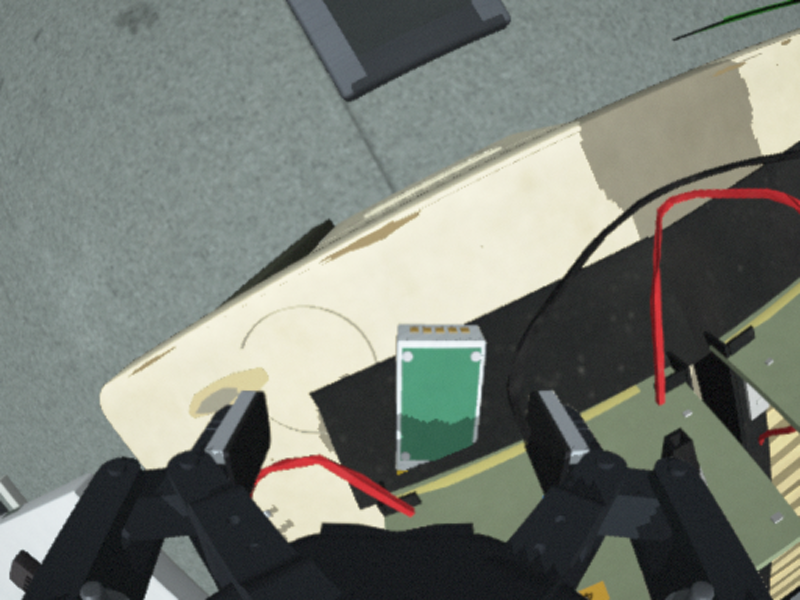

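The wrist view shows the tail with brass contacts at (440,330) and the yellow prong at (402,470), confirming the orientation. The module is lined up with the tool and offset to the right, as planned. I'll descend carefully beside the plugs.

```bash
python3 -m inch '[[0.001,0,0.015,0],[0,0,0.015,0],[0,0,0.012,0],[0,0,0,0]]' | grep -E 'eef|force'; python3 -m inch '[[0,0,0.009,0],[0,0,0.008,0],[0,0,0.006,0],[0,0,0,0],[0,0,0,0]]' | grep -E 'eef|force'
```

```text
eef_pos: [0.3875, -0.186, 0.0436]
contact_force: [-0.0, -0.4, -0.4]
grasp_force: 0.0
eef_pos: [0.3868, -0.1862, 0.0202]
contact_force: [-0.5, -0.8, 0.4]
grasp_force: 0.0
```

```bash
python3 -m inch '[[-0.003,0,0,0],[0,0,0,0],[0,0,0,0],[0,0,0,0],[0,0,0,0],[0,0,0,0],[0,0,0,0],[0,0,0,0],[0,0,0,0]]' 0.0 40; python3 snap.py c wrist; python3 -c "
from st import *
st()"
```

```text
t: 5.5
eef_pos: [0.39, -0.1874, 0.0208]
tool_rot: [0.0, 0.243, 0.97, 0.0]
contact_force: [-1.0, 2.2, 9.3]
gripper_width: 0.467
grasp_force: 38.3
5.5 [ 0.39   -0.1874  0.0208] [4.000e-04 2.433e-01 9.700e-01 3.000e-04] [-0.06  0.52  0.44  2.3  -0.54  0.42  1.91] [-1.   2.2  9.3]
t 5.55 p [ 0.39   -0.1874  0.0208] yaw -28.2 tilt 0.1 q [-0.06  0.52  0.44  2.3  -0.54  0.42  1.91] F [-0.3  2.2  9.6] w 0.465 g 38.3
```

The module is gripped at about 40 mm opening. I'll slide it sideways and out from under the panel while watching the force.

```bash
python3 -m inch '[[0.001,-0.004,-0.003,0],[0,-0.008,-0.001,0],[0,-0.008,0,0]]' | grep -E 'eef|force|wid';python3 -m inch '[[0,-0.010,0,0],[0,-0.011,0,0],[0,0,0,0]]' | grep -E 'eef|force|wid'; python3 snap.py d wrist
```

```text
eef_pos: [0.3786, -0.2054, 0.0243]
contact_force: [0.1, -0.3, -2.5]
gripper_width: 0.465
grasp_force: 39.5
eef_pos: [0.3681, -0.2251, 0.0243]
contact_force: [-1.1, 0.1, -1.7]
gripper_width: 0.466
grasp_force: 39.5
6.15 [ 0.3681 -0.2251  0.0243] [-1.000e-04  2.450e-01  9.695e-01 -4.000e-04] [ 0.04  0.51  0.44  2.3  -0.52  0.43  1.99] [-1.1  0.1 -1.7]
```

```bash
python3 -m inch '[[0,0,0,8],[0,0,0,8],[0,0,0,8],[0,0,0,8],[0,0,0,8],[0,0,0,0],[0,0,0.003,0],[0,0,0,0]]' | grep -E 'eef|force|wid';python3 -m inch '[[0,0,0,0],[0,0,0,0],[0,0,0,0]]' 0.062 | grep -E 'eef|force|wid'; python3 snap.py e wrist; python3 - <<'E'
from h import *
c=dict(np.load("wrist_e.npz"));cv2.imwrite("pics/m7.png",cv2.resize(c["color"][:,:,::-1],(800,600),interpolation=cv2.INTER_CUBIC))
E
```

```text
eef_pos: [0.3696, -0.223, 0.0211]
contact_force: [1.2, 0.2, -0.0]
gripper_width: 0.467
grasp_force: 39.7
eef_pos: [0.3694, -0.2234, 0.0214]
contact_force: [-0.5, -0.3, 0.7]
gripper_width: 0.725
grasp_force: 0.0
7.3 [ 0.3694 -0.2234  0.0214] [2.000e-04 5.604e-01 8.283e-01 1.000e-04] [-0.1   0.56  0.61  2.31 -0.74  0.47  1.51] [-0.5 -0.3  0.7]
```

View pics/m7.png

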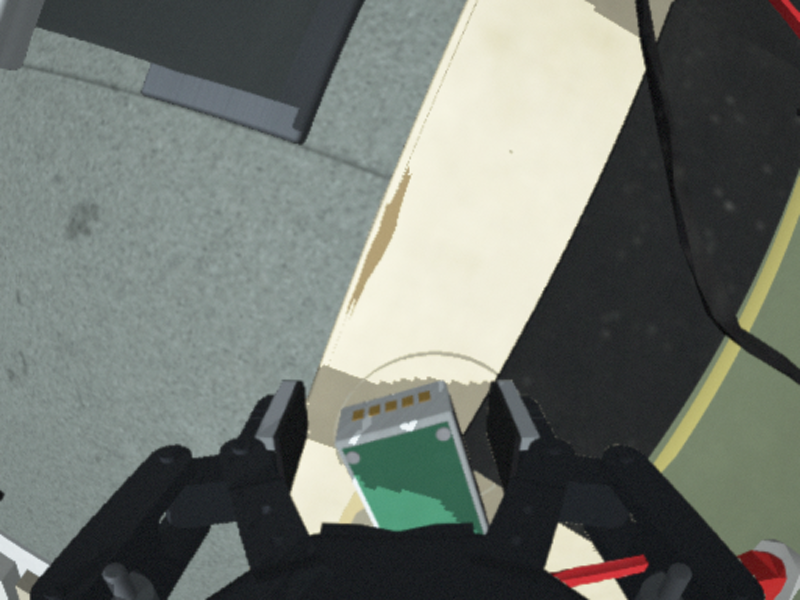

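The module's tail is visible between the pads at (395,410), rotated relative to the tool after the swing. I'll measure its corners.

```bash
python3 - <<'E'
from st import *
c=dict(np.load("wrist_e.npz"));e=(c["eef"],c["quat"])
for u,v,z in[(340,441,.024),(452,424,.024),(372,524,.024),(487,530,.024),(338,408,0.),(440,383,0)]: print(at(c,u*.64,v*.64,z,*e).round(4))
st()
E
```

```text
[ 0.3552 -0.2376  0.024 ]
[ 0.3862 -0.218   0.024 ]
[ 0.3779 -0.2692  0.024 ]
[ 0.4197 -0.2575  0.024 ]
[ 0.3525 -0.2402  0.    ]
[ 0.3834 -0.2164  0.    ]
t 7.35 p [ 0.3694 -0.2233  0.0214] yaw -68.2 tilt 0.0 q [-0.1   0.56  0.61  2.31 -0.74  0.47  1.51] F [-0.2 -0.1  0.2] w 0.726 g 0.0
```

```bash
python3 -m inch '[[0,0,-0.025,0],[0,0,-0.025,0],[-0.0197,0.0038,0,0],[-0.0197,0.0038,0,0],[0,0,0,-7],[0,0,0,-7],[0,0,0,0],[0,0,0,0]]' 0.08 | grep -E 'eef|force|wid'; python3 -c "
from st import *
loc([.391,-.257,.026])"; python3 snap.py f wrist
```

```text
eef_pos: [0.3909, -0.2569, 0.0713]
contact_force: [-0.3, -0.2, 0.4]
gripper_width: 0.938
grasp_force: 0.0
t 8.15 p [ 0.3909 -0.2569  0.0713] yaw -54.4 tilt 0.0 q [-0.1   0.5   0.69  2.21 -0.56  0.61  1.62] F [-0.3 -0.2  0.4] w 0.938 g 0.0
local shift [-0.0001 -0.      0.0453]
8.15 [ 0.3909 -0.2569  0.0713] [-0.000e+00  4.568e-01  8.896e-01  2.000e-04] [-0.1   0.5   0.69  2.21 -0.56  0.61  1.62] [-0.3 -0.2  0.4]
```

```bash
python3 -m inch '[[0,0,0.02,0],[0,0,0.015,0],[0,0,0.010,0],[0,0,0,0],[0,0,0,0]]' | grep -E 'eef|force|wid'; python3 -m inch '[[0,0,0,0],[0,0,0,0],[0,0,0,0],[0,0,0,0],[0,0,0,0],[0,0,0,0],[0,0,0,0]]' 0 60| grep -E 'eef|force|wid'; python3 -m inch '[[0,0,-0.01,0],[0,0,-0.03,0],[0,0,-0.03,0],[0,0,-0.04,0],[0,0,-0.04,0],[0,0,-0.02,0],[0,0,0,0]]'; python3 snap.py g wrist; python3 - <<'E'
from h import *
c=dict(np.load("wrist_g.npz"));im=c["color"][:,:,::-1]
cv2.imwrite("pics/m8.png",cv2.resize(im,(800,600),interpolation=cv2.INTER_CUBIC))
E
```

```text
eef_pos: [0.391, -0.2571, 0.0264]
contact_force: [0.1, -0.9, -0.5]
gripper_width: 0.935
grasp_force: 0.0
eef_pos: [0.3916, -0.257, 0.0272]
contact_force: [-1.5, 1.7, 12.3]
gripper_width: 0.447
grasp_force: 58.7
t: 10.1
eef_pos: [0.3923, -0.2577, 0.1989]
tool_rot: [0.002, 0.455, 0.89, 0.001]
contact_force: [0.4, 0.2, -2.0]
gripper_width: 0.446
grasp_force: 61.5
10.1 [ 0.3923 -0.2577  0.1989] [0.0025 0.4554 0.8903 0.001 ] [-0.34  0.27  0.94  2.13 -0.29  0.87  1.39] [ 0.4  0.2 -2. ]
```

```bash
python3 -m inch '[[0,0,-0.014,-7.8],[0,0,-0.014,-7.8],[0,0,-0.014,-7.8],[0,0,-0.014,-7.8],[0,0,-0.014,-7.8],[0,0,-0.014,-7.8],[0,0,-0.014,-7.8]]' | grep -E 'eef|force|wid'; python3 -m inch '[[-0.02,0.035,0,0],[-0.02,0.04,0,0],[-0.02,0.045,0,0],[-0.001,0.046,0,0],[-0.001,0.046,0,0],[-0.001,0.046,0,0],[-0.001,0.046,0,0],[-0.001,0.046,0,0],[-0.001,0.046,0,0],[-0.001,0.046,0,0],[0,0.025,0,0],[0,0,0,0]]'; python3 -m inch '[[0,0,0,0],[0,0,0,0]]' >/dev/null; python3 snap.py h wrist top scene; python3 -c "
from st import *
st()"
```

```text
eef_pos: [0.39, -0.2563, 0.2932]
contact_force: [1.5, 0.2, -2.5]
gripper_width: 0.444
grasp_force: 61.4
t: 12.05
eef_pos: [0.4527, 0.2148, 0.292]
tool_rot: [-0.002, -0.007, 1.0, -0.001]
contact_force: [0.0, -0.0, -3.8]
gripper_width: 0.452
grasp_force: 61.5
12.25 [0.4542 0.2089 0.2932] [-1.0e-03 -2.8e-03  1.0e+00 -8.0e-04] [-0.9   0.14  0.38  1.93 -0.06  1.09  1.08] [ 0.5 -0.1 -1.6]
t 12.4 p [0.4546 0.2093 0.2941] yaw 0.3 tilt 0.0 q [-0.9   0.14  0.38  1.92 -0.06  1.09  1.08] F [ 0.8  1.  -1.8] w 0.446 g 61.5
```

```bash
python3 - <<'E'
from h import *
def white(n,roi,c,zz=.118):
    im=c["color"][:,:,::-1];h=cv2.cvtColor(im,cv2.COLOR_BGR2HSV)
    m=((h[...,1]<40)&(h[...,2]>195)).astype(np.uint8);k=np.zeros_like(m);u0,u1,v0,v1=roi;k[v0:v1,u0:u1]=1;m&=k
    nl,l,s,ce=cv2.connectedComponentsWithStats(m);i=1+np.argmax(s[1:,4]);mm=(l==i).astype(np.uint8)
    p=np.argwhere(mm)[:,::-1].astype(np.float32);r=cv2.minAreaRect(p);B=cv2.boxPoints(r)
    e=(c["eef"],c["quat"]) if "eef" in c and "hand_eye" in c else ()
    print(n,s[i],B.round(1).tolist());[print("   ",at(c,*b,zz,*e).round(4)) for b in B]
def org(n,roi,c):
    im=c["color"][:,:,::-1];h=cv2.cvtColor(im,cv2.COLOR_BGR2HSV)
    m=((h[...,0]>4)&(h[...,0]<16)&(h[...,1]>150)&(h[...,2]>120));u0,u1,v0,v1=roi;k=np.zeros(m.shape,bool);k[v0:v1,u0:u1]=1
    p=np.argwhere(m&k);print(n,"orange",len(p),p.mean(0)[::-1],p.min(0)[::-1],p.max(0)[::-1],at(c,*p.mean(0)[::-1],.14) if len(p) else 0)
t=dict(np.load("top.npz"));s=dict(np.load("scene.npz"))
white("top",(178,218,160,205),t);org("top",(178,218,130,170),t)
white("scene",(160,250,185,260),s);org("scene",(160,230,180,230),s)
w=dict(np.load("wrist_h.npz"));im=w["color"][:,:,::-1];h=cv2.cvtColor(im,cv2.COLOR_BGR2HSV)
white("wrist",(0,512,0,384),w)
m=((h[...,0]>60)&(h[...,0]<85)&(h[...,1]>90)&(h[...,2]>60)).astype(np.uint8)
nl,l,st,ce=cv2.connectedComponentsWithStats(m)
for i in np.argsort(-st[1:,4])[:3]+1:
    p=np.argwhere(l==i)[:,::-1].astype(np.float32);print("green",st[i],cv2.boxPoints(cv2.minAreaRect(p)).round(1).tolist())
th=dict(np.load("top_h.npz"))
cv2.imwrite("pics/m9.png",np.vstack([np.hstack([cv2.resize(im[80:384],(480,285)),cv2.resize(t["color"][130:215,170:225,::-1],(285,440))[:285]])]))
E
```

```text
top [184 171  17  29 355] [[184.0, 171.0], [200.0, 171.0], [200.0, 199.0], [184.0, 199.0]]
    [0.5699 0.3223 0.118 ]
    [0.5687 0.2649 0.118 ]
    [0.4681 0.2664 0.118 ]
    [0.4693 0.3236 0.118 ]
top orange 71 [195.5915493  148.70422535] [190 146] [201 153] [0.64601532 0.27693315 0.14      ]
scene [204 217  29  19 262] [[203.5, 222.5], [208.5, 214.0], [232.5, 228.10000610351562], [227.5, 236.60000610351562]]
    [0.5695 0.3032 0.118 ]
    [0.5758 0.2675 0.118 ]
    [0.4813 0.277  0.118 ]
    [0.4768 0.3115 0.118 ]
scene orange 92 [187.32608696 204.45652174] [181 199] [192 210] [0.64254566 0.2829314  0.14      ]
wrist [ 209  187  156   92 4293] [[208.89999389648438, 187.8000030517578], [363.8999938964844, 186.39999389648438], [364.70001220703125, 276.70001220703125], [209.6999969482422, 278.1000061035156]]
    [0.463  0.1602 0.118 ]
    [0.46   0.3307 0.118 ]
    [0.5788 0.35   0.118 ]
    [0.5772 0.1552 0.118 ]
green [ 214  198   75  106 7011] [[214.0, 198.0], [288.0, 198.0], [288.0, 303.0], [214.0, 303.0]]
green [338 346  21  17 235] [[338.0, 362.0], [338.0, 346.0], [358.0, 346.0], [358.0, 362.0]]
green [342  81   3   1   3] [[344.0, 81.0], [344.0, 81.0], [342.0, 81.0], [342.0, 81.0]]
```

```bash
python3 -m inch '[[0.005,-0.04,-0.02,0],[0,-0.01,0,0],[0,0,0,0],[0,0,0,0]]' | grep -E 'eef|force'; python3 snap.py i wrist; python3 - <<'E'
from h import *
w=dict(np.load("wrist_i.npz"))["color"][:,:,::-1];t=dict(np.load("top.npz"))["color"][:,:,::-1];s=dict(np.load("scene.npz"))["color"][:,:,::-1]
a=cv2.resize(w[60:384,190:460],(500,600),interpolation=cv2.INTER_CUBIC)
b=cv2.resize(t[135:210,168:228],(300,375),interpolation=cv2.INTER_CUBIC)
d=cv2.resize(s[180:255,155:255],(300,225),interpolation=cv2.INTER_CUBIC)
cv2.imwrite("pics/m10.png",np.hstack([a,np.vstack([b,d])]))
E
```

```text
eef_pos: [0.4498, 0.1607, 0.3142]
contact_force: [0.4, 0.1, -2.8]
grasp_force: 61.5
12.8 [0.4498 0.1607 0.3142] [-0.0e+00 -3.4e-03  1.0e+00  4.0e-04] [-0.86  0.07  0.41  1.95 -0.03  1.13  1.14] [ 0.4  0.1 -2.8]
```

View pics/m10.png

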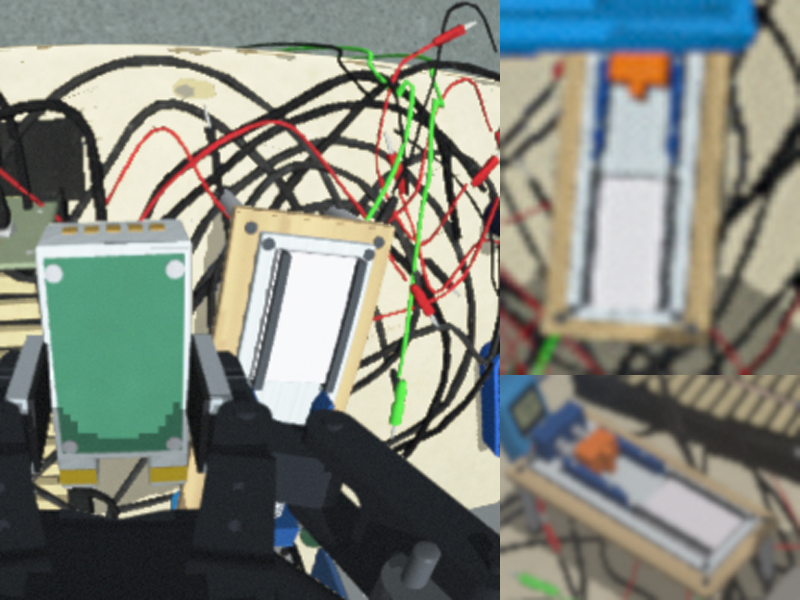

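The wrist part shows the module well gripped, with its yellow prongs at (80,470) and (170,470), and the nest's riser, base and deck corners. The nest is yawed a few degrees, and the deck's near edge runs from (290,250) to (362,262). I'll fit the nest pose.

```bash
cat > fit.py <<'E'
from h import *
from scipy.optimize import least_squares
w=dict(np.load("wrist_i.npz"));t=dict(np.load("top.npz"));s=dict(np.load("scene.npz"))
W=lambda u,v:(190+u*.54,60+v*.54);T=lambda u,v:(168+(u-500)/5,135+v/5);S=lambda u,v:(155+(u-500)/3,180+(v-375)/3)
pw=[((-116,-60,0),W(235,207)),((-116,60,0),W(392,224)),((-95,-24,18),W(290,250)),((-95,24,18),W(362,262)),((0,-24,18),W(268,379)),((0,24,18),W(338,385))]
pt=[((-116,60,0),T(548,336)),((-116,-60,0),T(708,329)),((-95,24,18),T(592,310)),((-95,-24,18),T(662,308)),((0,24,18),T(600,173)),((0,-24,18),T(667,175)),((56,0,45.5),T(638,98))]
ps=[((-116,-60,0),S(772,520)),((-95,-24,18),S(745,520)),((-95,24,18),S(708,550)),((0,-24,18),S(668,473)),((0,24,18),S(640,505))]
def res(x,L,f=1):
    r=[]
    for c,pts in L:
        a=(c["eef"],c["quat"]) if "hand_eye" in c else ()
        P=np.array([p for p,_ in pts])/1000;cs,sn=np.cos(x[2]),np.sin(x[2])
        Q=np.c_[x[0]+cs*P[:,0]-sn*P[:,1],x[1]+sn*P[:,0]+cs*P[:,1],.1+P[:,2]]
        k=1.2 if "hand_eye" in c else 3.6
        r.append((proj(c,Q,*a)-np.array([q for _,q in pts]))*k)
    return np.vstack(r).ravel()
if __name__=="__main__":
    for n,L in(("w",[(w,pw)]),("t",[(t,pt)]),("s",[(s,ps)]),("all",[(w,pw),(t,pt),(s,ps)])):
        r=least_squares(res,[.578,.285,-.08],args=(L,),loss="soft_l1");print(n,r.x[:2].round(4),np.degrees(r.x[2]).round(2),"rms mm",np.sqrt((res(r.x,L)**2).mean()).round(2))
    e=(w["eef"],w["quat"]);M=R.from_quat(np.roll(w["quat"],-1)).as_matrix()
    ztop=w["eef"][2]-.002
    for u,v in((38,246),(190,240),(60,456),(187,452),(65,482),(186,478)): print("mod",(M.T@(at(w,*W(u,v),ztop,*e)-w["eef"])).round(4))
E
python3 fit.py
```

```text
w [0.5699 0.2899] -3.45 rms mm 2.52
t [0.5725 0.2838] -3.31 rms mm 3.06
s [0.572  0.2852] -7.74 rms mm 3.68
all [0.5708 0.2847] -5.16 rms mm 4.27
mod [ 0.0386 -0.0204  0.002 ]
mod [0.0401 0.0174 0.002 ]
mod [-0.027  -0.0178  0.002 ]
mod [-0.0256  0.0201  0.002 ]
mod [-0.0376 -0.0169  0.002 ]
mod [-0.0362  0.0205  0.002 ]
```

```bash
python3 - <<'E'
from fit import *
x=least_squares(res,[.578,.285,-.08],args=([(w,pw)],)).x;print(res(x,[(w,pw)]).reshape(-1,2).round(1).tolist())
g=cv2.cvtColor(w["color"],cv2.COLOR_RGB2GRAY).astype(float);e=(w["eef"],w["quat"])
# along rows: bright deck span
L=[];Rr=[]
for v in range(200,262,3):
    row=g[v,320:395];u0=int((338 if v<225 else 332)-320)
    th=(row[u0+5]+70)/2
    a=u0+5
    while row[a]>th:a-=1
    b=u0+5
    while row[b]>th:b+=1
    l=320+a+(th-row[a])/(row[a+1]-row[a]);r=320+b-1+(row[b-1]-th)/(row[b-1]-row[b])
    L.append(at(w,l,v,.124,*e));Rr.append(at(w,r,v,.118,*e))
for A in(np.array(L),np.array(Rr)):
    for _ in range(3):
        p=np.polyfit(A[:,0],A[:,1],1);d=np.abs(A[:,1]-np.polyval(p,A[:,0]));A=A[d<max(.0012,np.median(d)*2)]
    print(len(A),"yaw",np.degrees(np.arctan(p[0])).round(2),"y at .53",np.polyval(p,.53).round(4),"xr",A[:,0].min().round(3),A[:,0].max().round(3))
for u in(345,352,358,372):  # vertical profile for deck near edge and step
    c=g[180:290,u-20 if u>360 else u-5];print(u,c[::2].astype(int).tolist())
E
```

```text
[[0.9, 2.4], [3.5, -0.6], [1.4, 1.8], [-2.4, -3.4], [0.8, 1.5], [-4.5, -2.4]]
11 yaw -0.59 y at .53 0.2625 xr 0.477 0.557
20 yaw -5.77 y at .53 0.3141 xr 0.483 0.562
345 [210, 210, 205, 188, 243, 244, 244, 185, 173, 216, 151, 102, 92, 76, 69, 79, 89, 94, 94, 96, 94, 96, 95, 101, 112, 139, 187, 230, 240, 246, 248, 249, 248, 249, 249, 249, 249, 249, 249, 249, 249, 249, 248, 243, 243, 242, 239, 239, 238, 240, 241, 241, 241, 229, 40]
352 [216, 219, 219, 195, 241, 244, 244, 228, 223, 181, 208, 237, 246, 248, 249, 249, 249, 249, 249, 249, 249, 249, 249, 249, 249, 249, 249, 249, 249, 249, 249, 249, 249, 249, 249, 249, 249, 249, 249, 249, 248, 249, 248, 233, 242, 242, 241, 241, 240, 238, 238, 237, 238, 240, 152]
358 [223, 223, 223, 219, 205, 244, 243, 237, 224, 249, 249, 249, 249, 249, 249, 249, 249, 249, 249, 249, 249, 249, 249, 249, 249, 249, 249, 249, 249, 249, 249, 249, 249, 249, 248, 249, 249, 249, 249, 249, 249, 248, 249, 246, 242, 242, 240, 239, 239, 239, 240, 240, 241, 240, 219]
372 [221, 221, 222, 217, 211, 245, 244, 235, 231, 249, 249, 249, 249, 249, 249, 249, 249, 249, 249, 249, 249, 249, 249, 249, 249, 249, 249, 249, 249, 249, 249, 249, 249, 249, 249, 249, 249, 249, 249, 249, 249, 248, 248, 242, 239, 242, 242, 241, 240, 239, 239, 239, 239, 240, 222]
```

```bash
cat > cham.py <<'E'
from h import *
from scipy.optimize import least_squares
from scipy.ndimage import map_coordinates
def lines(xm):
    S=[]
    def seg(a,b):
        n=max(3,int(np.linalg.norm(np.subtract(a,b))/2));S.append(np.linspace(a,b,n))
    seg((-116,-60,0),(-116,60,0))
    for y in(-60,60):seg((-116,y,0),(xm,y,0))
    for y in(-42,42):seg((-95,y,10),(xm,y,10))
    for y in(-31,-24,24,31):seg((-95,y,24),(min(xm,5),y,24))
    for y in(-24,24):seg((-95,y,18),(xm,y,18))
    seg((-95,-24,18),(-95,24,18))
    if xm>=0:seg((0,-24,18),(0,24,18))
    return np.vstack(S)/1000
def fit(c,xm,x0,box):
    e=(c["eef"],c["quat"]) if "hand_eye" in c else ()
    g=cv2.resize(cv2.cvtColor(c["color"],cv2.COLOR_RGB2GRAY),None,fx=4,fy=4,interpolation=cv2.INTER_CUBIC)
    E=cv2.Canny(cv2.GaussianBlur(g,(0,0),2.5),15,40)
    D=cv2.distanceTransform(255-E,cv2.DIST_L2,5)/4
    P=lines(xm);k=1.2 if e else 3.6
    def f(x):
        cs,sn=np.cos(x[2]),np.sin(x[2])
        Q=np.c_[x[0]+cs*P[:,0]-sn*P[:,1],x[1]+sn*P[:,0]+cs*P[:,1],.1+P[:,2]]
        q=proj(c,Q,*e)*4+1.5
        return np.minimum(map_coordinates(D,[q[:,1],q[:,0]],order=1,mode="nearest")*k,4)
    best=None
    for dx in np.arange(-.009,.0091,.003):
     for dy in np.arange(-.009,.0091,.003):
      for a in np.radians(np.arange(-9,-1,1.)):
        s=f((x0[0]+dx,x0[1]+dy,a)).mean()
        if best is None or s<best[0]:best=(s,(x0[0]+dx,x0[1]+dy,a))
    from scipy.optimize import minimize
    r=minimize(lambda x:f((x[0],x[1],x[2]/10)).mean(),[best[1][0],best[1][1],best[1][2]*10],method="Nelder-Mead",options=dict(initial_simplex=np.array([best[1][0],best[1][1],best[1][2]*10])+.002*np.vstack([np.zeros(3),np.diag([1,1,4])])))
    x=r.x;x[2]/=10;print("cost",round(r.fun,2),"nest",x[:2].round(4),"yaw",np.degrees(x[2]).round(2));return x
if __name__=="__main__":
    for n,xm in(("wrist_i",-10),("top",60),("scene",60)):
        print(n);fit(dict(np.load(n+".npz")),xm,(.571,.285),None)
E
python3 cham.py
```

```text
wrist_i
cost 0.83 nest [0.5701 0.2852] yaw -5.19
top
cost 1.29 nest [0.5711 0.2856] yaw -4.88
scene
cost 2.08 nest [0.569  0.2877] yaw -5.41
```

All three cameras agree: the nest is at (0.570, 0.2855) with yaw about -5.1°. I'll hover over the deck.

```bash
python3 -m inch '[[-0.0185,0.032,0.01,0],[-0.0185,0.032,0.024,0],[-0.0185,0.032,0.03,0],[-0.0185,0.0325,0.03,0],[0,0,0,6.9],[0,0,0,0],[0,0,0,0],[0,0,0,0]]' | grep -E 'eef|force'; python3 snap.py j wrist top; python3 -c "
from st import *
loc([.5227,.2897,.155])
c=dict(np.load('wrist_j.npz'));e=(c['eef'],c['quat']);h=cv2.cvtColor(c['color'],cv2.COLOR_RGB2HSV)
m=((h[...,0]>60)&(h[...,0]<85)&(h[...,1]>90)&(h[...,2]>60)).astype(np.uint8);n,l,s,_=cv2.connectedComponentsWithStats(m);i=1+np.argmax(s[1:,4])
M=R.from_quat(np.roll(c['quat'],-1)).as_matrix()
for v in range(s[i,1]+8,s[i,1]+90,12):
    u=np.where(l[v]==i)[0];a,b=[M.T@(at(c,x,v,c['eef'][2]-.002,*e)-c['eef']) for x in(u.min(),u.max())];print(a.round(4)[:2],b.round(4)[:2])
"
```

```text
eef_pos: [0.5232, 0.2892, 0.2211]
contact_force: [-0.5, 0.4, -0.9]
grasp_force: 61.5
13.65 [0.5232 0.2892 0.2211] [5.000e-04 5.570e-02 9.984e-01 5.000e-04] [-0.91  0.39  0.39  1.79 -0.17  0.99  1.01] [-0.5  0.4 -0.9]
t 13.75 p [0.5232 0.2892 0.2213] yaw -6.4 tilt 0.1 q [-0.91  0.39  0.39  1.79 -0.17  0.99  1.01] F [ 0.2 -0.  -2.3] w 0.448 g 61.5
local shift [0.0006 0.0004 0.0663]
[ 0.0326 -0.0143] [0.0326 0.0109]
[ 0.0265 -0.0188] [0.0265 0.0158]
[ 0.0203 -0.0186] [0.0203 0.0161]
[ 0.0138 -0.018 ] [0.0138 0.0164]
[ 0.0071 -0.0178] [0.0071 0.0167]
[ 0.0001 -0.0177] [0.     0.0165]
[-0.0073 -0.017 ] [-0.0073  0.0169]
```

```bash
python3 -m inch '[[0,0.001,0.03,0],[0,0,0.025,0],[0,0,0.011,0],[0,0,0,0],[0,0,0.003,0],[0,0,0.002,0],[0,0,0.002,0],[0,0,0,0]]' | grep -E 'eef|force'; python3 -c "
from st import *
st()"
```

```text
eef_pos: [0.5232, 0.2907, 0.1476]
contact_force: [0.3, -0.0, -1.6]
grasp_force: 61.4
t 14.55 p [0.5232 0.2907 0.1476] yaw -6.5 tilt 0.0 q [-0.88  0.48  0.36  1.85 -0.22  0.85  1.04] F [ 0.3 -0.  -1.6] w 0.451 g 61.4
```

```bash
python3 -m inch '[[0,0,0.0015,0],[0,0,0.0015,0],[0,0,0,0]]' | grep -E 'eef|force'; python3 -m inch '[[0,0,0.001,0],[0,0,0.001,0],[0,0,0,0]]' | grep -E 'eef|force'
```

```text
eef_pos: [0.5233, 0.2907, 0.1453]
contact_force: [-2.0, -1.8, 6.0]
grasp_force: 62.3
eef_pos: [0.5233, 0.2907, 0.1452]
contact_force: [-8.2, -3.4, 21.9]
grasp_force: 64.1
```

Contact came at the expected deck height. I'll ease off, release and rise.

```bash
python3 -m inch '[[0,0,-0.002,0],[0,0,0,0]]' | grep -E 'eef|force'; python3 -m inch '[[0,0,0,0],[0,0,0,0],[0,0,0,0],[0,0,0,0],[0,0,-0.03,0],[0,0,-0.03,0],[0,0,0,0]]' 0.07 | grep -E 'eef|force|wid'; python3 snap.py k wrist; cat > lid.py <<'E'
import sys
from st import *
def lid(n,z):
    c=dict(np.load(n+'.npz'));e=(c['eef'],c['quat']);h=cv2.cvtColor(c['color'],cv2.COLOR_RGB2HSV)
    m=((h[...,0]>60)&(h[...,0]<85)&(h[...,1]>90)&(h[...,2]>60)).astype(np.uint8);k,l,s,_=cv2.connectedComponentsWithStats(m);i=1+np.argmax(s[1:,4]);print(s[i])
    a=np.radians(-5.1);N=np.array([[np.cos(a),np.sin(a)],[-np.sin(a),np.cos(a)]])
    f=lambda u,v:(N@(at(c,u,v,z,*e)[:2]-[.570,.2855])*1000).round(1)
    vt,vb=s[i,1],s[i,1]+s[i,3]-1
    print("tail lid edge",f(np.where(l[vt]==i)[0].mean(),vt),"front",f(np.where(l[vb]==i)[0].mean(),vb))
    for v in np.linspace(vt+10,vb-12,5).astype(int):
        u=np.where(l[v]==i)[0];print(f(u.min(),v),f(u.max(),v))
lid(sys.argv[1],float(sys.argv[2]))
E
python3 lid.py wrist_k .142
```

```text
eef_pos: [0.5235, 0.2908, 0.1453]
contact_force: [-2.9, -1.5, 8.5]
grasp_force: 62.6
eef_pos: [0.5254, 0.2916, 0.2082]
contact_force: [0.6, 0.6, 0.5]
gripper_width: 0.817
grasp_force: 0.0
16.05 [0.5254 0.2916 0.2082] [0.0027 0.0566 0.9984 0.0022] [-0.9   0.41  0.38  1.8  -0.18  0.96  1.01] [0.6 0.6 0.5]
[ 224  166   54   83 3887]
tail lid edge [-82.    9.7] front [-21.1  -9.9]
[-75.7 -13.3] [-74.9  17. ]
[-65.2 -16.6] [-64.3  17.7]
[-54.3 -16.5] [-53.4  17.7]
[-43.  -16.4] [-42.1  17.7]
[-31.1 -15.6] [-30.2  18.4]
```

The module sits flat on the deck, centred and aligned (tail at nest x ≈ -86). Before pushing I'll check the bin height over the path and work out the pusher pose.

```bash
python3 - <<'E'
from st import *
t=dict(np.load("top.npz"));s=dict(np.load("scene.npz"))
hs=cv2.cvtColor(s["color"],cv2.COLOR_RGB2HSV);ht=cv2.cvtColor(t["color"],cv2.COLOR_RGB2HSV)
bl=lambda h:(h[...,0]>95)&(h[...,0]<112)&(h[...,1]>120)&(h[...,2]>120)
print("scene lower blue edge",[(u,int(np.where(bl(hs)[:,u])[0].max())) for u in range(80,225,12)])
print("top",[(u,int(np.where(bl(ht)[:165,u])[0].max())) for u in range(150,225,8)])
# lowest front edge: top gives x as function of z; scene edge points intersect with plane of that edge
for z in(.15,.2,.25,.3,.35,.4,.5):
    print(z,at(t,180,147,z).round(3),at(t,217,144,z).round(3),[tuple(proj(s,at(t,u,147,z))[0].round(0)) for u in(120,180,217)])
loc([.570-.1105*np.cos(np.radians(5.1)),.2855+.1105*np.sin(np.radians(5.1)),.20])
E
```

```text
scene lower blue edge [(80, 250), (92, 314), (104, 315), (116, 317), (128, 318), (140, 307), (152, 195), (164, 202), (176, 194), (188, 145), (200, 134), (212, 56), (224, 54)]Traceback (most recent call last):
  File "<stdin>", line 6, in <module>
    return umr_maximum(a, axis, None, out, keepdims, initial, where)
ValueError: zero-size array to reduction operation maximum which has no identity
```

```bash
python3 - <<'E'
from st import *
t=dict(np.load("top.npz"));s=dict(np.load("scene.npz"))
for z in(.15,.2,.25,.3,.35,.4,.5,.6):
    print(z,at(t,180,147,z).round(3),[tuple(proj(s,at(t,u,147,z))[0].round(0)) for u in(120,180,217)])
loc([.570-.1105*np.cos(np.radians(5.1)),.2855+.1105*np.sin(np.radians(5.1)),.20])
E
```

```text
0.15 [0.652 0.331 0.15 ] [(np.float64(125.0), np.float64(262.0)), (np.float64(175.0), np.float64(211.0)), (np.float64(201.0), np.float64(185.0))]
0.2 [0.643 0.323 0.2  ] [(np.float64(127.0), np.float64(249.0)), (np.float64(176.0), np.float64(200.0)), (np.float64(202.0), np.float64(174.0))]
0.25 [0.635 0.315 0.25 ] [(np.float64(129.0), np.float64(234.0)), (np.float64(178.0), np.float64(187.0)), (np.float64(203.0), np.float64(162.0))]
0.3 [0.626 0.307 0.3  ] [(np.float64(131.0), np.float64(219.0)), (np.float64(179.0), np.float64(174.0)), (np.float64(205.0), np.float64(150.0))]
0.35 [0.618 0.299 0.35 ] [(np.float64(133.0), np.float64(203.0)), (np.float64(181.0), np.float64(160.0)), (np.float64(206.0), np.float64(137.0))]
0.4 [0.609 0.291 0.4  ] [(np.float64(135.0), np.float64(186.0)), (np.float64(183.0), np.float64(145.0)), (np.float64(208.0), np.float64(123.0))]
0.5 [0.592 0.275 0.5  ] [(np.float64(141.0), np.float64(149.0)), (np.float64(187.0), np.float64(112.0)), (np.float64(211.0), np.float64(92.0))]
0.6 [0.575 0.259 0.6  ] [(np.float64(147.0), np.float64(106.0)), (np.float64(191.0), np.float64(73.0)), (np.float64(215.0), np.float64(56.0))]
t 16.1 p [0.5243 0.2911 0.2062] yaw -6.5 tilt 0.2 q [-0.9   0.41  0.38  1.81 -0.18  0.96  1.01] F [-0.3 -0.9  0.1] w 0.821 g 0.0
local shift [ 0.0645 -0.0031  0.006 ]
```

```bash
python3 -m inch '[[0,0,0,-1.4],[0.022,-0.0012,0,0],[0.022,-0.0012,0,0],[0.0215,-0.001,0,0],[0,0,0,0],[0,0,0.03,0],[0,0,0.026,0],[0,0,0.006,0],[0,0,0,0],[0,0,0,0]]' 0 40; cat > nst.py <<'E'
from st import *
o,M=st();a=np.radians(-5.1);d=o["eef_pos"][:2]-[.570,.2855]
print("nest xy mm",(1000*(np.cos(a)*d[0]+np.sin(a)*d[1])).round(1),(1000*(-np.sin(a)*d[0]+np.cos(a)*d[1])).round(1),"F along x",(o["contact_force"][:2]@[np.cos(a),np.sin(a)]).round(1))
E
python3 nst.py
```

```text
t: 17.1
eef_pos: [0.4583, 0.293, 0.1429]
tool_rot: [0.0, 0.044, 0.999, 0.0]
contact_force: [-0.5, -0.1, 0.1]
gripper_width: 0.002
grasp_force: 0.0
t 17.1 p [0.4583 0.293  0.1429] yaw -5.1 tilt 0.0 q [-0.96  0.4   0.35  1.98 -0.19  0.79  0.98] F [-0.5 -0.1  0.1] w 0.002 g 0.0
nest xy mm -111.9 -2.4 F along x -0.5
```

```bash
python3 -m inch '[[0,0.003,0,0],[-0.008,0,0,0],[-0.008,0,0,0],[-0.008,0,0,0],[-0.008,0,0,0],[-0.008,0,0,0],[0,0,0,0]]' |grep force; python3 nst.py; python3 -m inch '[[-0.008,0,0,0],[-0.008,0,0,0],[-0.008,0,0,0],[-0.008,0,0,0],[0,0,0,0]]' |grep force; python3 nst.py; python3 snap.py l wrist top;  python3 lid.py wrist_l .142
```

```text
contact_force: [-0.4, -1.1, 0.0]
grasp_force: 0.0
t 17.8 p [0.4993 0.2919 0.1423] yaw -5.1 tilt 0.1 q [-0.91  0.45  0.35  1.9  -0.21  0.82  1.03] F [-0.4 -1.1  0. ] w 0.002 g 0.0
nest xy mm -71.0 0.0 F along x -0.3
contact_force: [-0.5, 0.2, -0.3]
grasp_force: 0.0
t 18.3 p [0.5313 0.2891 0.1425] yaw -5.1 tilt 0.1 q [-0.86  0.49  0.35  1.84 -0.22  0.84  1.07] F [-0.5  0.2 -0.3] w -0.005 g 0.0
nest xy mm -38.9 0.1 F along x -0.6
18.3 [0.5313 0.2891 0.1425] [9.00e-04 4.48e-02 9.99e-01 0.00e+00] [-0.86  0.49  0.35  1.84 -0.22  0.84  1.07] [-0.5  0.2 -0.3]
[248 315  12  25 236]
tail lid edge [-6.8 -0.5] front [12.7 -0.5]
[ 0.9 -2.5] [0.9 2.1]
[ 0.9 -2.5] [0.9 2.1]
[ 1.7 -2.5] [1.7 2.1]
[ 1.7 -2.5] [1.7 2.1]
[ 2.5 -2.5] [2.5 2.1]
```

```bash
for i in 1; do python3 -m inch '[[-0.006,0,0,0],[-0.006,0,0,0],[0,0,0,0]]' >/dev/null; python3 nst.py; done; python3 -m inch '[[-0.005,0,0,0],[-0.005,0,0,0],[0,0,0,0]]' >/dev/null; python3 nst.py;  python3 -m inch '[[-0.005,0,0,0],[0,0,0,0]]' >/dev/null; python3 nst.py
```

```text
t 18.7 p [0.5425 0.2882 0.1424] yaw -5.1 tilt 0.1 q [-0.85  0.51  0.35  1.82 -0.22  0.85  1.09] F [0.3 0.6 0.4] w -0.0 g 0.0
nest xy mm -27.6 0.3 F along x 0.2
t 19.0 p [0.5509 0.2875 0.1417] yaw -5.1 tilt 0.1 q [-0.84  0.52  0.35  1.8  -0.22  0.86  1.1 ] F [-2.9 -0.1 -2. ] w -0.002 g 1.5
nest xy mm -19.2 0.3 F along x -2.9
t 19.2 p [0.5558 0.2872 0.1418] yaw -5.1 tilt 0.1 q [-0.83  0.53  0.35  1.79 -0.23  0.87  1.1 ] F [-4.8 -0.3 -1.8] w 0.001 g 2.0
nest xy mm -14.3 0.4 F along x -4.7
```

```bash
python3 -m inch '[[-0.002,0,0,0],[-0.002,0,0,0],[0,0,0,0]]' >/dev/null; python3 nst.py; python3 -m inch '[[-0.002,0,0,0],[-0.001,0,0,0],[0,0,0,0]]' >/dev/null; python3 nst.py; python3 snap.py m top scene wrist; python3 - <<'E'
from h import *
for n in("top","top_l","top_m","scene","scene_m"):
    c=dict(np.load(n+".npz"));h=cv2.cvtColor(c["color"],cv2.COLOR_RGB2HSV)
    m=(h[...,0]>4)&(h[...,0]<16)&(h[...,1]>150)&(h[...,2]>100);k=np.zeros_like(m)
    if "top" in n:k[130:170,178:218]=1
    else:k[180:230,160:230]=1
    p=np.argwhere(m&k);print(n,len(p),p.mean(0)[::-1].round(1) if len(p) else "",p.max(0)[::-1] if len(p) else "")
E
```

```text
t 19.5 p [0.5593 0.2869 0.1418] yaw -5.0 tilt 0.1 q [-0.83  0.53  0.35  1.78 -0.23  0.87  1.11] F [-4.9  0.7 -1.5] w -0.003 g 2.5
nest xy mm -10.7 0.5 F along x -4.9
t 19.8 p [0.562  0.2867 0.1417] yaw -5.0 tilt 0.2 q [-0.82  0.54  0.34  1.77 -0.23  0.88  1.11] F [-5.6  0.8 -0.9] w 0.0 g 2.8
nest xy mm -8.1 0.5 F along x -5.6
19.8 [0.562  0.2867 0.1417] [-1.30e-03  4.40e-02  9.99e-01 -3.00e-04] [-0.82  0.54  0.34  1.77 -0.23  0.88  1.11] [-5.6  0.8 -0.9]
top 71 [195.6 148.7] [201 153]
top_l 60 [195.5 149.1] [201 153]
top_m 8 [195.2 147.6] [197 149]
scene 92 [187.3 204.5] [192 210]
scene_m 29 [183.1 200.9] [186 204]
```

```bash
python3 -m inch '[[-0.0015,0,0,0],[0,0,0,0],[0,0,0,0]]' >/dev/null; python3 nst.py; python3 snap.py n scene; python3 - <<'E'
from h import *
from scipy.optimize import minimize_scalar
a=np.radians(-5.1);X=np.array([np.cos(a),np.sin(a),0])
g=[]
def roi(n):
    c=dict(np.load(n+".npz"));return cv2.resize(c["color"][185:225,165:205].astype(np.float32),None,fx=4,fy=4,interpolation=cv2.INTER_CUBIC)
def mask(n):
    c=dict(np.load(n+".npz"));h=cv2.cvtColor(c["color"],cv2.COLOR_RGB2HSV);m=(h[...,0]>2)&(h[...,0]<18)&(h[...,1]>110)&(h[...,2]>80);k=np.zeros_like(m);k[185:225,165:205]=1;return np.argwhere(m&k)[:,::-1]
s=dict(np.load("scene.npz"));P=np.array([.57,.2855,.145])+X*.066
print("px per 20mm",proj(s,P+X*.02)-proj(s,P))
for n in("scene","scene_m","scene_n"):
    p=mask(n);d=(proj(s,P+X*.02)-proj(s,P))[0];u=d/np.linalg.norm(d);q=p@u;print(n,len(p),np.percentile(q,[2,5,95,98]).round(1), "->mm per px",(20/np.linalg.norm(d)).round(2))
E
```

```text
t 20.25 p [0.5633 0.2866 0.1417] yaw -5.0 tilt 0.2 q [-0.82  0.54  0.34  1.77 -0.23  0.88  1.11] F [-7.   0.2 -1. ] w 0.0 g 3.0
nest xy mm -6.7 0.5 F along x -7.0
20.25 [0.5633 0.2866 0.1417] [-1.40e-03  4.39e-02  9.99e-01 -3.00e-04] [-0.82  0.54  0.34  1.77 -0.23  0.88  1.11] [-7.   0.2 -1. ]
px per 20mm [[-4.81843018 -2.76239826]]
scene 133 [-270.3 -269.6 -259.3 -258.4] ->mm per px 3.6
scene_m 105 [-263.3 -262.8 -254.6 -254. ] ->mm per px 3.6
scene_n 107 [-263.3 -262.8 -254.2 -253.7] ->mm per px 3.6
```

```bash
python3 -m inch '[[0,0,0.0015,0],[0,0,0.0015,0],[0,0,0.0015,0],[0,0,0,0]]' >/dev/null; python3 nst.py; python3 -m inch '[[0,0,0.0015,0],[0,0,0.0015,0],[0,0,0,0]]' >/dev/null; python3 nst.py
```

```text
t 20.7 p [0.5625 0.2867 0.1368] yaw -5.0 tilt 0.3 q [-0.82  0.54  0.34  1.77 -0.23  0.87  1.11] F [-7.2  0.5 -0.8] w 0.002 g 3.8
nest xy mm -7.6 0.5 F along x -7.2
t 21.0 p [0.5626 0.2866 0.1337] yaw -5.0 tilt 0.3 q [-0.82  0.55  0.34  1.78 -0.23  0.86  1.11] F [-7.   1.1 -1.1] w -0.003 g 3.7
nest xy mm -7.5 0.5 F along x -7.1
```

```bash
python3 -m inch '[[-0.0005,0,0.001,0],[0,0,0,0],[0,0,0,0]]' >/dev/null; python3 nst.py; python3 snap.py o wrist top; python3 lid.py wrist_o .134
```

```text
t 21.3 p [0.5631 0.2866 0.1329] yaw -5.0 tilt 0.3 q [-0.82  0.55  0.34  1.77 -0.23  0.86  1.11] F [-7.1  0.4 -1. ] w 0.0 g 3.9
nest xy mm -7.0 0.5 F along x -7.1
21.3 [0.5631 0.2866 0.1329] [-2.20e-03  4.38e-02  9.99e-01 -5.00e-04] [-0.82  0.55  0.34  1.77 -0.23  0.86  1.11] [-7.1  0.4 -1. ]
[248 315  12  25 234]
tail lid edge [23.5 -0.1] front [42.6 -0.1]
[31.2 -2. ] [31.2  2.5]
[31.2 -2. ] [31.2  2.5]
[31.9 -2. ] [31.9  2.5]
[31.9 -2. ] [31.9  2.5]
[32.7 -2. ] [32.7  2.5]
```

```bash
python3 -m inch '[[0.0015,0,0,0],[0.0015,0,0,0],[0,0,0,0]]' >/dev/null; python3 nst.py; python3 -m inch '[[0.0015,0,0,0],[0.0015,0,0,0],[0,0,0,0]]' >/dev/null; python3 nst.py; python3 -m inch '[[0.003,0,0,0],[0,0,0,0]]' >/dev/null; python3 nst.py
```

```text
t 21.7 p [0.5617 0.2867 0.1336] yaw -5.1 tilt 0.1 q [-0.82  0.54  0.34  1.78 -0.23  0.86  1.11] F [-4.8  0.7 -1.6] w -0.001 g 2.7
nest xy mm -8.4 0.5 F along x -4.9
t 22.0 p [0.5598 0.2869 0.1341] yaw -5.1 tilt 0.1 q [-0.82  0.54  0.34  1.79 -0.23  0.85  1.11] F [-3.4 -0.1 -1.7] w 0.004 g 1.5
nest xy mm -10.3 0.5 F along x -3.4
t 22.2 p [0.5575 0.2872 0.1345] yaw -5.1 tilt 0.2 q [-0.83  0.54  0.34  1.79 -0.23  0.85  1.11] F [ 0.4  0.  -0.1] w 0.0 g 0.0
nest xy mm -12.6 0.5 F along x 0.4
```

Force fell to zero with the tail at the step, so the jaw is clamping. I'll retract, then probe the module's top near the tail to check (and finish) the seating.

```bash
python3 -m inch '[[0.01,0,0,0],[0.005,0,0,0],[0,0,-0.03,0],[0,0,-0.03,0],[0,0,-0.01,0],[0.02,0,0,0],[0.02,0,0,0],[0.02,0,0,0],[0,0,0,0],[0,0,0,0]]' >/dev/null; python3 nst.py; python3 snap.py p wrist top scene; python3 lid.py wrist_p .134
```

```text
t 23.2 p [0.4816 0.2939 0.2037] yaw -5.0 tilt 0.0 q [-0.95  0.35  0.37  1.89 -0.16  0.93  0.97] F [-0.3  1.3  0.5] w -0.001 g 0.0
nest xy mm -88.8 0.5 F along x -0.4
23.2 [0.4816 0.2939 0.2037] [1.00e-04 4.38e-02 9.99e-01 1.00e-04] [-0.95  0.35  0.37  1.89 -0.16  0.93  0.97] [-0.3  1.3  0.5]
[248 318  13  22 215]
tail lid edge [6.  2.1] front [32.4 -0. ]
[18.2 -4. ] [18.2  4. ]
[16.9 -4. ] [16.9  3.9]
[16.9 -4. ] [16.9  3.9]
[16.9 -4. ] [16.9  3.9]
[16.9 -4. ] [16.9  3.9]
```

```bash
python3 -m inch '[[-0.03,0,0,0],[-0.03,0,0,0],[-0.03,0,0,0],[-0.009,0,0,0],[0,0,0.02,0],[0,0,0.02,0],[0,0,0.009,0],[0,0,0,0],[0,0,0,0]]' >/dev/null; python3 nst.py; python3 -m inch '[[0,0,0.002,0],[0,0,0.002,0],[0,0,0.001,0],[0,0,0,0]]' >/dev/null; python3 nst.py
```

```text
t 24.25 p [0.5806 0.2852 0.1553] yaw -5.1 tilt 0.0 q [-0.81  0.54  0.36  1.73 -0.23  0.91  1.12] F [-0.3  0.4  0.3] w -0.003 g 0.0
nest xy mm 10.6 0.6 F along x -0.3
t 24.65 p [0.5803 0.2851 0.1499] yaw -5.1 tilt 0.0 q [-0.81  0.55  0.36  1.73 -0.23  0.9   1.13] F [ 0.1  0.7 -0. ] w -0.004 g 0.0
nest xy mm 10.3 0.5 F along x 0.1
```

```bash
for z in 1; do python3 -m inch '[[0,0,0.001,0],[0,0,0.001,0],[0,0,0,0]]' >/dev/null; python3 nst.py;done; python3 -m inch '[[0,0,0.001,0],[0,0,0.0005,0],[0,0,0,0]]' >/dev/null; python3 nst.py
```

```text
t 24.95 p [0.5802 0.2852 0.1482] yaw -5.1 tilt 0.0 q [-0.81  0.55  0.35  1.73 -0.23  0.9   1.13] F [-2.1 -0.7  4.5] w 0.001 g 2.0
nest xy mm 10.2 0.6 F along x -2.1
t 25.25 p [0.5803 0.2852 0.1481] yaw -5.1 tilt 0.1 q [-0.81  0.55  0.35  1.73 -0.24  0.9   1.13] F [-5.9 -1.5 14.6] w 0.002 g 7.3
nest xy mm 10.3 0.6 F along x -5.7
```

The tail's top reads 0.134 m, exactly the seated height. I'll do one quick probe further forward to confirm it's flat, then withdraw.

```bash
python3 -m inch '[[0,0,-0.010,0],[-0.012,0,0,0],[-0.012,0,0,0],[0,0,0.005,0],[0,0,0.0025,0],[0,0,0,0]]' >/dev/null; python3 nst.py; python3 -m inch '[[0,0,0.001,0],[0,0,0.001,0],[0,0,0,0]]' >/dev/null; python3 nst.py
```

```text
t 25.85 p [0.6044 0.2824 0.1482] yaw -5.1 tilt 0.0 q [-0.78  0.58  0.35  1.68 -0.24  0.93  1.15] F [ 0.8 -0.8  1.4] w 0.003 g 0.7
nest xy mm 34.5 -0.0 F along x 0.9
t 26.15 p [0.6044 0.2824 0.1481] yaw -5.1 tilt 0.0 q [-0.78  0.58  0.35  1.68 -0.24  0.92  1.15] F [-3.9 -2.9 12.1] w -0.003 g 6.3
nest xy mm 34.5 -0.0 F along x -3.6
```

Same height there, so the module is flat. I'll withdraw and do a last numeric check of the jaw.

```bash
python3 -m inch '[[0,0,-0.01,0],[0,0,-0.03,0],[0.03,0,-0.03,0],[0.04,0,-0.02,0],[0.04,-0.02,-0.02,0],[0.02,-0.04,0,0],[0,-0.04,0,0],[0,-0.04,0,0],[0,0,0,0],[0,0,0,0],[0,0,0,0]]'; python3 snap.py q scene top; python3 - <<'E'
from h import *
a=np.radians(-5.1);X=np.array([np.cos(a),np.sin(a),0]);Y=np.array([-X[1],X[0],0]);O=np.array([.57,.2855,.1])
s=dict(np.load("scene_q.npz"));d=(proj(s,O+X*.086+[0,0,.045])-proj(s,O+X*.066+[0,0,.045]))[0];u=d/np.linalg.norm(d)
def q(n):
    c=dict(np.load(n+".npz"));h=cv2.cvtColor(c["color"],cv2.COLOR_RGB2HSV);m=(h[...,0]>2)&(h[...,0]<18)&(h[...,1]>110)&(h[...,2]>80);k=np.zeros_like(m);k[185:225,165:205]=1;p=np.argwhere(m&k)[:,::-1]@u;return len(p),p.mean(),np.percentile(p,[3,97])
A,B=q("scene"),q("scene_q");print(A,B,"jaw mm ~",(B[1]-A[1])*20/np.linalg.norm(d),(B[2]-A[2])*20/np.linalg.norm(d))
h=cv2.cvtColor(s["color"],cv2.COLOR_RGB2HSV);m=((h[...,0]>60)&(h[...,0]<85)&(h[...,1]>70));k=np.zeros_like(m);k[185:250,165:245]=1
p=np.argwhere(m&k)[:,::-1];print("green",len(p),p.mean(0),"expected",proj(s,O+X*.034+[0,0,.034]))
E
```

```text
t: 27.25
eef_pos: [0.4623, 0.1562, 0.2568]
tool_rot: [0.0, 0.044, 0.999, 0.0]
contact_force: [-0.3, 0.7, -0.6]
gripper_width: 0.005
grasp_force: 0.0
27.25 [0.4623 0.1562 0.2568] [0.000e+00 4.350e-02 9.991e-01 2.000e-04] [-0.85  0.16  0.45  2.   -0.08  1.    1.12] [-0.3  0.7 -0.6]
(133, np.float64(-264.3364327113692), array([-270.02459057, -258.84245454])) (108, np.float64(-259.53815819964757), array([-264.38167445, -254.78925502])) jaw mm ~ 17.278290867957242 [20.31979327 14.59532174]
green 109 [197.49541284 210.13761468] expected [[197.7746794  210.35725962]]
```

The lid is where a seated module's lid should be, and the jaw's far edge has moved about 14.6 mm, in line with a seated module.

```bash
python3 -c "
from station import bot
print(bot.hand_in())"
```

```text
the job is handed in; nothing more can be done
None
```

The module is seated flat in the pocket, clamped between the jaw and the step with its slotted end at the jaw, and the job was handed in at about 27 s of the 58 s limit. I steered clear of the loose parts, though I did not re-image them at the end.

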